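# Hang the print bin on its cleat and stow the tall print

## Task

Hang the grey two-compartment bin on the aluminium wall cleat: tilt it so that its angled rear strip goes over the cleat, with the whole strip on the cleat, then let its foot swing in under the stop bar until it hangs upright and fully home, and let go. Then stand the taller white print, wide end down, in either compartment of the hung bin. Set both down gently rather than dropping them, and leave the other things on the bench where they are.

Things in the scene. Friction and masses are not known exactly. Their poses are not given: they have to be found in the camera images.
- panel: Fixed upright plywood panel on a stand, 270 mm wide, top 200 mm above the bench. Origin on the bench in the plane of its front face, mid-width; x points into the panel (the bin comes from -x), y along it, z up. Bin fully home: upright, its back to the panel, its middle at x -72 mm, its underside at z 90 mm, its strip's edge at x 0, z 156.5 mm, its foot against the face.
- cleat_top (a point): Middle of the top edge of the cleat, an aluminium strip 240 mm wide, 5 mm thick, rising out of the face at 50 degrees to the level: its back surface runs from the face (panel x 0, z 149 mm) up and forward to this edge (x -22, z 175), leaving a V groove open at the top. Axes as the panel's.
- stop_bar (a point): Middle of the front of the stop bar on the panel below the cleat: 240 mm wide, standing 14 mm out of the face, z 108 to 130 mm. The hung bin's foot lies 6 mm under it, so the bin cannot go on or come off upright: its foot must be swung out, away from the panel, by about 0.25 to 0.4 rad while the strip goes into the groove.
- bin_center (a point): Loose grey plastic open bin, 300 to 520 g, on the bench with its back roughly to the panel. Body 84 mm deep (x), 150 wide (y), 95 high, walls and floor 4 mm; point at its centre, 47.5 mm over its underside; x points to its back, z up. A 12 mm upright divider at y = 0 makes two compartments, 76 (x) by 65 mm (y), 91 mm deep, and rises above the rim as a grip fin.
- bin_grip (a point): Grip fin of the bin, above its middle: 12 mm thick (y), 64 mm long (x), from the rim (95 mm over the underside) up to 138 mm, free on both sides; point at its middle, 117 mm over the underside. Axes as the bin's.
- strip_edge (a point): Rearmost lower edge of the bin's angled strip, mid-width: 72 mm behind the bin's centre, 66.5 mm over its underside. The strip, 140 mm wide and 5 mm thick, slopes down and rearward from the bin's rear rim to this edge at 50 degrees to the level. Axes as the bin's.
- bin_foot (a point): Middle of the rear face of the bin's foot bar, 72 mm behind the centre, 7 mm over the underside; the bar is 140 mm wide, 2 to 12 mm over the underside, and stands 30 mm out of the bin's back.
- cone_center (a point): The taller of two loose white prints, about 90 g, standing upright: 125 mm high, round; foot 44 mm across, tapering from 12 mm up to a straight neck of 26 mm diameter that runs from 65 to 125 mm above the foot. Point half-way up (62.5 mm) on its axis; z up.
- stub_center (a point): The shorter white print, 62 mm high, foot 52 mm across, neck 30 mm; point half-way up. To be left alone.
- tape_center (a point): Roll of tape lying flat, 100 mm across, 24 mm high; its centre. To be left alone.
- jar_center (a point): Small closed jar, 48 mm across, 70 mm high; its centre. To be left alone.
- bracket_center (a point): Printed angle bracket, 70 by 50 by 58 mm, near the back; point 25 mm over its underside. To be left alone.
Not all that is in view belongs to the job. Leave any pink or turquoise look-alike of the part that bears bin_center alone.

How it is judged (in metres and radians):
On the way, in this order (a step that is already met when the one before it is completed fails the run):
1. the tilted bin's rear strip is over the cleat and in its groove (angle between bin_center's own z axis and vertical above 0.09 rad and z of strip_edge in the frame of panel below 0.17 m and x of strip_edge in the frame of panel above -0.024 m and y of strip_edge in the frame of panel between -0.06 and 0.06 m), for 0.05 s.
2. the bin hangs upright, fully home on the cleat, released (z of strip_edge in the frame of panel between 0.148 and 0.162 m and x of each of strip_edge, bin_foot in the frame of panel above -0.008 m and y of strip_edge in the frame of panel between -0.052 and 0.052 m and angle between bin_center's own z axis and vertical below 0.08 rad and linear speed of bin below 0.03 m/s and contact force between the fingers and bin below 0.1 N), for 0.3 s.
3. the taller print stands in the hung bin (z of strip_edge in the frame of panel between 0.148 and 0.162 m and x of each of strip_edge, bin_foot in the frame of panel above -0.008 m and y of strip_edge in the frame of panel between -0.052 and 0.052 m and angle between bin_center's own z axis and vertical below 0.08 rad and linear speed of bin below 0.03 m/s and x of cone_center in the frame of bin_center between -0.034 and 0.034 m and y of cone_center in the frame of bin_center between -0.068 and 0.068 m and z of cone_center in the frame of bin_center between 0.008 and 0.035 m and angle between cone_center's own z axis and vertical below 0.4 rad), for 0.2 s.
At the end, for the whole second after the job is handed in: The bin hangs at rest: strip edge 148-162 mm above the bench, strip edge and foot within 8 mm of the panel face, tilt under 0.08 rad, within 52 mm of mid-panel sideways. The taller print stands at rest in a compartment, foot down, lean under 0.4 rad (all of step 3 and linear speed of cone below 0.03 m/s); the robot touches nothing.
It fails at once if another thing on the bench is moved by more than 30 mm (distance of any of stub_center, tape_center, jar_center, bracket_center from where it was at the start of the episode above 0.03 m).
It fails at once if the bin is dropped (falls free by more than about 40 mm) (linear speed of bin above 0.9 m/s and contact force between the fingers and bin below 0.1 N).
It fails at once if the taller print is dropped (falls free by more than about 40 mm) (linear speed of cone above 0.9 m/s and contact force between the fingers and cone below 0.1 N).
It also fails if it takes over 64 s, if anything falls off the work surface, if the arm or the gripper's body presses on something with over 40 N, if the wrist force passes 120 N, or if a joint passes its speed limit or range.

## Robot

A 6-joint arm with a two-finger parallel gripper is mounted at the origin on the work surface. World frame = base frame: x ahead of the robot, y to its left, z up, the work surface at z = 0. Lengths are in m, angles in degrees, forces in N, time in s.
With the tool pointing down it reaches from about 0.4 to 0.825 m from the base axis. Payload 7 kg.
Tool frame: the origin (TCP) lies at the very end of the fingers, on their centre line; the grasp point (between the pads) lies 19 mm behind it; z points along the fingers, y is the direction in which the jaws open and shut (so a half turn about z gives the same grasp; the last joint's range is limited). The gripper opens to 88 mm and grips with 3 to 60 N. Pads are 19 mm wide; open, the fingers measure 130 mm over their backs; the gripper's body (78 mm by 193 mm) begins 47 mm behind the grasp point.
Start: joints at [89.215, 20.546, 0.682, 0, -70.136, -16.507], TCP at [0.201, 0.644, 0.202] pointing down, gripper open.
Joint ranges: [-176.03, 176.03], [-82.01, 121.73], [-58.28, 71.71], [-173.87, 95.51], [-174.79, -0.11], [-173.66, 173.66]. Speed limits (degrees/s): [136.94, 136.94, 172.46, 180, 180, 180].

## Interface

Orientations are given as [roll, pitch, yaw] about the fixed x, y, z axes, in that order (R = Rz(yaw) Ry(pitch) Rx(roll)).
In Python, from plant import telemetry, snapshot, calibration, workorder gives the robot as it stands. The module is installed in compiled form; this text tells all that it offers.
- The arm moves only by the tool step_arm, never from a script. Its argument "plan" is text: rows parted by semicolons, each of 7 numbers parted by spaces: the finger opening in cm, from 0 to 8.76, then the shift along the tool's x, y, z in cm, then the turn, a rotation vector about the tool's x, y, z in degrees. A call has 1 to 12 rows; each row shifts and turns the commanded pose from where the row before left it, along the tool's axes as they then stand; what a row does not reach is not made up. A row lasts 1/12 s, in which the tool goes at most 41.7 mm and 7.16 degrees, less where a joint would pass 70% of its speed; a pose out of reach is approached as far as the arm can. A call with a gripper value outside its range is refused whole. The fingers move at their own pace and stop on an object; the grip force is fixed at half the most. Time passes only in rows, so rows that do not move let the fingers close. It gives the time, the measured TCP pose, the force and the opening at its end, in the units of the state.
- telemetry.get_obs(): the state, without advancing time (a new reading comes with each control period).
- snapshot(name): name is "scene" or "top" or "wrist"; returns the picture (400x640x3 uint8, blue, green, red); there is no depth.
- calibration(name): a dict with "K" (3x3 intrinsics, pixels), "camera_from_world" (4x4, takes a point from world to camera coordinates). Camera axes: x right, y up, looking along -z (the intrinsics and any distortion apply to the point x, -y, -z); pixel columns grow to the right and rows downward; lengths in m; the calibration is good to about 2 mm. A picture is of the moment at which its call begins: read the wrist's pose just before it. calibration takes no time and is no camera call; for the wrist camera it gives the pose at the moment of the call.
- workorder.close_job(): hands the job in, once; it reports no verdict.
The state is a dict: "clock": time; "joint_pos": joint angles; "qvel": joint speeds; "tau": joint torques, N m; "tool_pos": TCP position; "orientation": TCP orientation; "force": force on the tool from outside, world axes, zero at the start; "moment": the same for the moment, N m; "opening": finger opening in m.
Only numpy, scipy, OpenCV 4.12 (cv2) and the standard library are available. Lean on these libraries where they do the work, as an engineer would, in place of code of your own. Each camera call takes 0.05 s, during which the arm holds its last target.

## Working session

There is one attempt and no reset: what is moved stays moved. The work goes in short steps, Python scripts to look and compute and a tool call to move; the robot and the scene stay as the last step left them, time stands still between calls to the robot, and variables do not carry over. Pictures are saved under pics/ and viewed, and the job is handed in when it is done.

Besides the shell and the picture viewer there is one more tool, called after ">>>" by a JSON object that holds its "fn" and its "kwargs". step_arm: Moves the arm, as the interface text tells. Its arguments: {"type":"object","properties":{"plan":{"type":"string"}},"required":["plan"]}

```bash
mkdir -p pics
python3 - <<'E'
from plant import telemetry, snapshot, calibration
import cv2
print(telemetry.get_obs())
for n in("scene","top","wrist"):
    c=calibration(n);print(n,c["K"],c["camera_from_world"],[k for k in c])
    cv2.imwrite(f"pics/{n}0.png",snapshot(n))
E
```

```text
{'clock': 0.0, 'joint_pos': array([ 8.92164785e+01,  2.05931948e+01,  6.35026013e-01, -2.19284480e-02,
       -7.01367218e+01, -1.65061008e+01]), 'qvel': array([-0.04245561,  0.02869163,  0.05821011,  0.0478345 , -0.04404646,
        0.10472119]), 'tau': array([ 8.45148634e-05, -5.82722747e+01,  2.93042600e+01,  6.99670047e+00,
        6.81356833e-03, -1.50049505e-04]), 'tool_pos': array([0.20047989, 0.64398438, 0.2006067 ]), 'orientation': array([ 1.79903163e+02, -7.19837540e-03, -1.72970841e+01]), 'force': array([0.4031191 , 0.37831625, 0.01286177]), 'moment': array([ 0.02472366, -0.0072505 , -0.02180638]), 'opening': 0.08788240324443664}
scene [[456.1194751    0.         309.60492043]
 [  0.         456.1194751  198.45685711]
 [  0.           0.           1.        ]] [[ 0.68967071  0.72388289  0.01865147 -0.2975217 ]
 [-0.563149    0.51998545  0.64224476  0.27023076]
 [ 0.4552115  -0.45344096  0.76627266 -1.73875676]
 [ 0.          0.          0.          1.        ]] ['K', 'camera_from_world']
top [[404.62609299   0.         318.45656709]
 [  0.         404.62609299 195.69546684]
 [  0.           0.           1.        ]] [[-1.14621172e-04 -9.99986525e-01  5.19000378e-03 -1.25772106e-01]
 [ 9.95410425e-01  3.82578479e-04  9.56971237e-02 -5.52841719e-01]
 [-9.56978198e-02  5.17715279e-03  9.95396968e-01 -1.23707514e+00]
 [ 0.00000000e+00  0.00000000e+00  0.00000000e+00  1.00000000e+00]] ['K', 'camera_from_world']
wrist [[278.35855787   0.         321.0836083 ]
 [  0.         278.35855787 194.68434193]
 [  0.           0.           1.        ]] [[-0.2980172  -0.9545598   0.00115713  0.67422534]
 [ 0.92287362 -0.28843397 -0.25516687  0.03205502]
 [ 0.24390579 -0.07497624  0.96689634 -0.3908889 ]
 [ 0.          0.          0.          1.        ]] ['K', 'camera_from_world']
```

View pics/scene0.png

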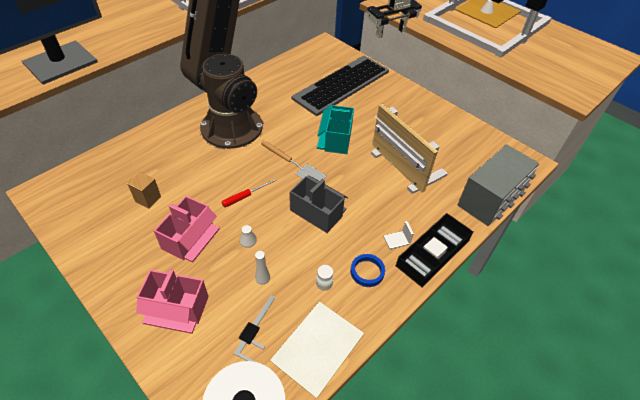

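View pics/top0.png

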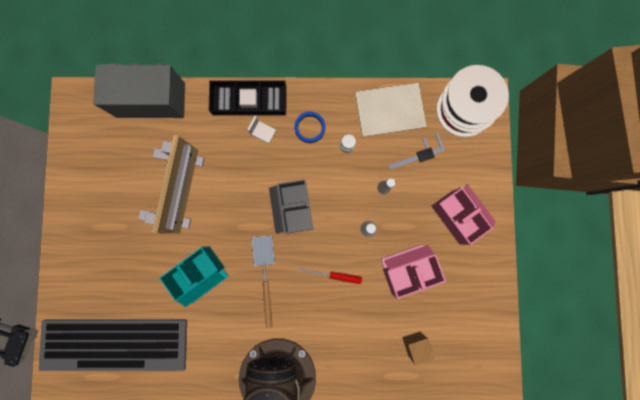

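View pics/wrist0.png

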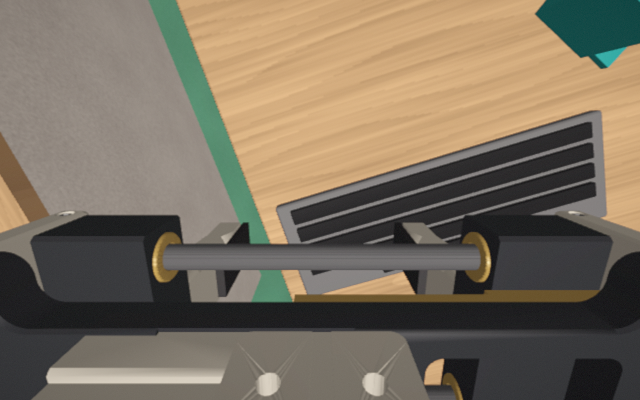

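Run:
```python
import cv2,numpy as np
t=cv2.imread("pics/top0.png");s=cv2.imread("pics/scene0.png")
a=cv2.resize(t[130:250,130:330],None,fx=4,fy=4,interpolation=cv2.INTER_CUBIC)
b=cv2.resize(s[90:250,280:450],None,fx=3.7,fy=3.7,interpolation=cv2.INTER_CUBIC)
c=cv2.resize(s[210:300,220:340],None,fx=5,fy=5,interpolation=cv2.INTER_CUBIC)
d=cv2.resize(t[120:250,330:410],None,fx=4,fy=4,interpolation=cv2.INTER_CUBIC)
cv2.imwrite("pics/a.png",a);cv2.imwrite("pics/b.png",b);cv2.imwrite("pics/c.png",c);cv2.imwrite("pics/d.png",d)
```

```text
(no output)
```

View pics/a.png

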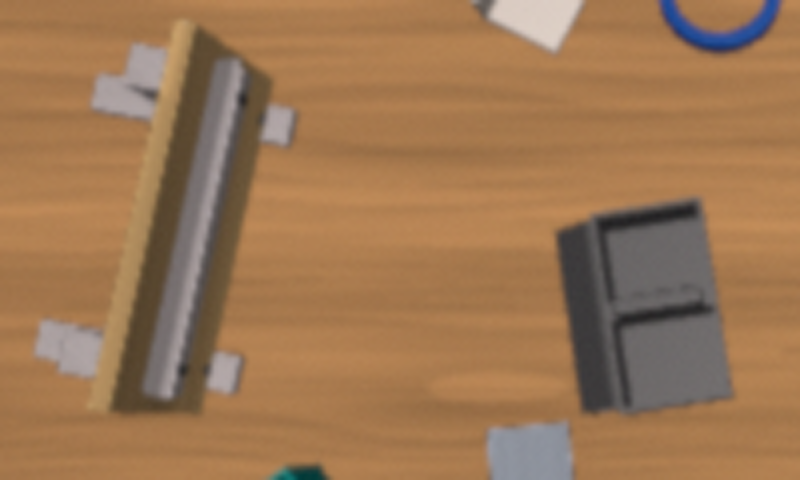

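View pics/b.png

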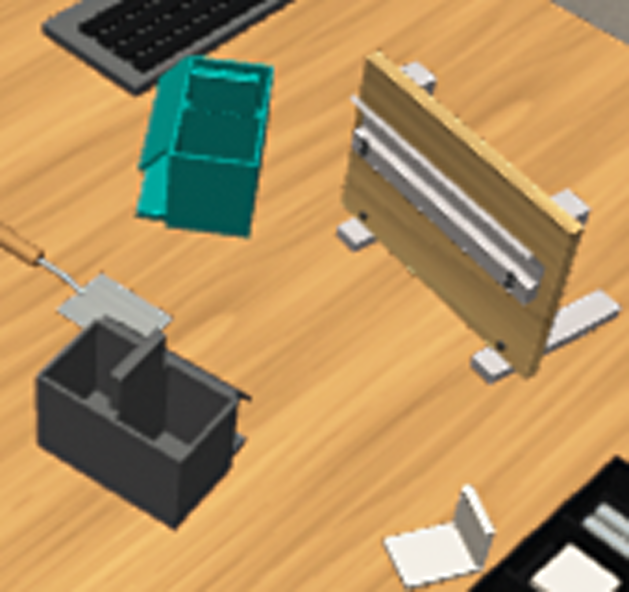

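View pics/c.png

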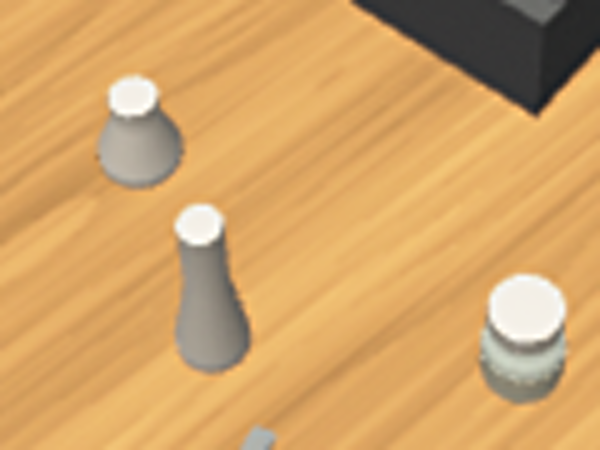

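View pics/d.png

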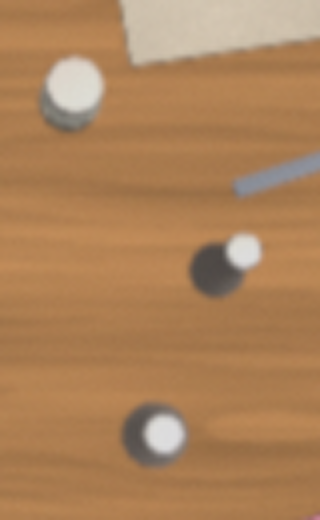

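```bash
cat > h.py <<'E'
import numpy as np,cv2
from plant import telemetry,snapshot,calibration
def ray(c,u,v):
    K=np.array(c["K"]);T=np.array(c["camera_from_world"]);R=T[:3,:3];o=-R.T@T[:3,3]
    p=np.linalg.inv(K)@[u,v,1];d=R.T@[p[0],-p[1],-p[2]];return o,d/np.linalg.norm(d)
def onz(c,u,v,z):
    o,d=ray(c,u,v);return o+d*(z-o[2])/d[2]
def tri(r1,r2):
    A=[];b=[]
    M=np.zeros((3,3));w=np.zeros(3)
    for o,d in(r1,r2):
        P=np.eye(3)-np.outer(d,d);M+=P;w+=P@o
    return np.linalg.solve(M,w)
def proj(c,X):
    T=np.array(c["camera_from_world"]);p=T[:3,:3]@np.array(X)+T[:3,3];q=np.array(c["K"])@[p[0],-p[1],-p[2]];return q[:2]/q[2]
E
python3 - <<'E'
from h import *
np.set_printoptions(precision=4,suppress=True)
ct=calibration("top");cs=calibration("scene")
T=lambda x,y,z:onz(ct,130+x/4-.4,130+y/4-.4,z)
S=lambda x,y,z:onz(cs,280+x/3.7-.4,90+y/3.7-.4,z)
print("rim top",[T(*p,.095) for p in[(594,217),(700,199),(733,398),(623,412)]])
print("strip",[T(*p,.0665) for p in[(556,232),(584,413)]])
print("paneltop",[T(*p,.2) for p in[(196,23),(112,410)]])
print("cleat",[T(*p,.175) for p in[(243,62),(178,398)]])
print("scene rim: frontL,frontbot,rightrear",[S(*p,.095) for p in[(36,380),(179,462),(240,398)]])
print("scene panel top front L,R",[S(*p,.2) for p in[(366,55),(579,232)]])
print("scene cleat top L,R",[S(*p,.175) for p in[(355,97),(540,262)]])
print("cone top T",onz(ct,330+244/4-.4,120+251/4-.4,.125),"foot",onz(ct,330+217/4-.4,120+270/4-.4,.006))
print("cone top S",onz(cs,220+200/5-.4,210+225/5-.4,.125))
for n,p in dict(stub=(164,434,.062),jar=(75,86,.07)).items(): print(n,onz(ct,330+p[0]/4-.4,120+p[1]/4-.4,p[2]))
print(-np.array(ct["camera_from_world"])[:3,:3].T@ct["camera_from_world"][:3,3])
E
```

```text
rim top [array([ 0.5815, -0.0058,  0.095 ]), array([ 0.595 , -0.0843,  0.095 ]), array([ 0.4479, -0.1089,  0.095 ]), array([ 0.4377, -0.0284,  0.095 ])]
strip [array([0.5736, 0.0255, 0.0665]), array([0.4371, 0.003 , 0.0665])]
paneltop [array([0.7014, 0.2567, 0.2   ]), array([0.4386, 0.3039, 0.2   ])]
cleat [array([0.68  , 0.2318, 0.175 ]), array([0.4469, 0.269 , 0.175 ])]
scene rim: frontL,frontbot,rightrear [array([ 0.4531, -0.1097,  0.095 ]), array([ 0.5957, -0.0835,  0.095 ]), array([0.5826, 0.0015, 0.095 ])]
scene panel top front L,R [array([0.4352, 0.3102, 0.2   ]), array([0.7042, 0.2656, 0.2   ])]
scene cleat top L,R [array([0.4495, 0.2836, 0.175 ]), array([0.6921, 0.2379, 0.175 ])]
cone top T [ 0.5823 -0.3338  0.125 ] foot [ 0.5824 -0.3341  0.006 ]
cone top S [ 0.5828 -0.3332  0.125 ]
stub [ 0.4514 -0.2827  0.062 ]
jar [ 0.7164 -0.2169  0.07  ]
[ 0.4319 -0.1192  1.2849]
```

Candidates in the top picture are:
- **Bin:** grey at (292,207); pink look-alikes at (413,272) and (464,215), turquoise at (194,276), grey box at (140,92). I choose the grey one at (292,207). The crop shows its fin, with the strip facing the panel.
- **Taller print:** (388,186) rather than the stub at (369,229) or the jar at (348,143).

I raise the arm first and turn the tool to the bin's heading.

>>> {"fn": "step_arm", "kwargs": {"plan": "8.7 0 0 -1.2 0 0 6.4; 8.7 0 0 -1.2 0 0 6.4; 8.7 0 0 -1.2 0 0 6.4; 8.7 0 0 -1.2 0 0 6.4; 8.7 0 0 -1.2 0 0 6.4; 8.7 0 0 -1.2 0 0 6.4; 8.7 0 0 -1.2 0 0 6.4; 8.7 0 0 -1.2 0 0 6.4; 8.7 0 0 -1.2 0 0 6.4; 8.7 0 0 -1.2 0 0 5.9; 8.7 0 0 0 0 0 0"}}

```text
clock: 1.07
tool_pos: [0.201, 0.6452, 0.324]
orientation: [-179.9, 0.2, -81.1]
force: [0.5, 0.2, 1.0]
opening: 0.087
```

>>> {"fn": "step_arm", "kwargs": {"plan": "8.7 3.5 -0.95 0 0 0 0; 8.7 3.5 -0.95 0 0 0 0; 8.7 3.5 -0.95 0 0 0 0; 8.7 3.5 -0.95 0 0 0 0; 8.7 3.5 -0.95 0 0 0 0; 8.7 3.5 -0.95 0 0 0 0; 8.7 3.5 -0.95 0 0 0 0; 8.7 3.5 -0.95 0 0 0 0; 8.7 3.5 -0.95 0 0 0 0; 8.7 3.5 -0.95 0 0 0 0; 8.7 3.5 -0.95 0 0 0 0; 8.7 3.5 -0.95 0 0 0 0"}}

```text
clock: 2.07
tool_pos: [0.3803, 0.2462, 0.3209]
orientation: [180.0, 0.0, -80.5]
force: [0.5, -0.5, -1.1]
opening: 0.087
```

>>> {"fn": "step_arm", "kwargs": {"plan": "8.7 3.5 -0.95 0 0 0 0; 8.7 3.5 -0.95 0 0 0 0; 8.7 3.5 -0.95 0 0 0 0; 8.7 3.5 -0.95 0 0 0 0; 8.7 3.5 -0.95 0 0 0 0; 8.7 3.5 -0.95 0 0 0 0; 8.7 3.5 -0.95 0 0 0 0; 8.7 3.5 -0.95 0 0 0 0; 8.7 3.5 -0.95 0 0 0 0; 8.7 0 0 0 0 0 0; 8.7 0 0 0 0 0 0"}}

```text
clock: 2.98
tool_pos: [0.5151, -0.051, 0.32]
orientation: [179.9, 0.0, -80.8]
force: [-0.6, 0.2, 0.6]
opening: 0.087
```

Run:
```python
from h import *
o=telemetry.get_obs();print(o["tool_pos"],o["orientation"],o["joint_pos"])
c=calibration("wrist");cv2.imwrite("pics/w1.png",snapshot("wrist"));np.save("w1.npy",c["camera_from_world"])
```

```text
[ 0.51508621 -0.05096494  0.32003988] [ 1.79865762e+02  2.30611588e-03 -8.08287955e+01] [ 1.60837010e+01  2.33872704e+00 -7.19151403e+00 -1.86962551e-02
 -8.06027443e+01 -6.90941970e+00]
```

View pics/w1.png

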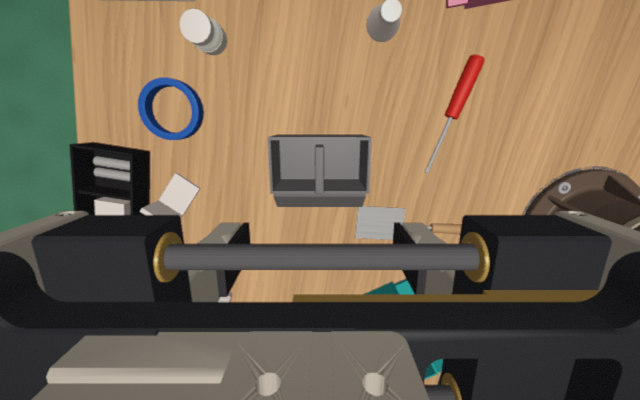

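Run:
```python
import cv2
t=cv2.imread("pics/w1.png")
cv2.imwrite("pics/w1c.png",cv2.resize(t[125:215,255:385],None,fx=6,fy=6,interpolation=cv2.INTER_CUBIC))
```

```text
(no output)
```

View pics/w1c.png

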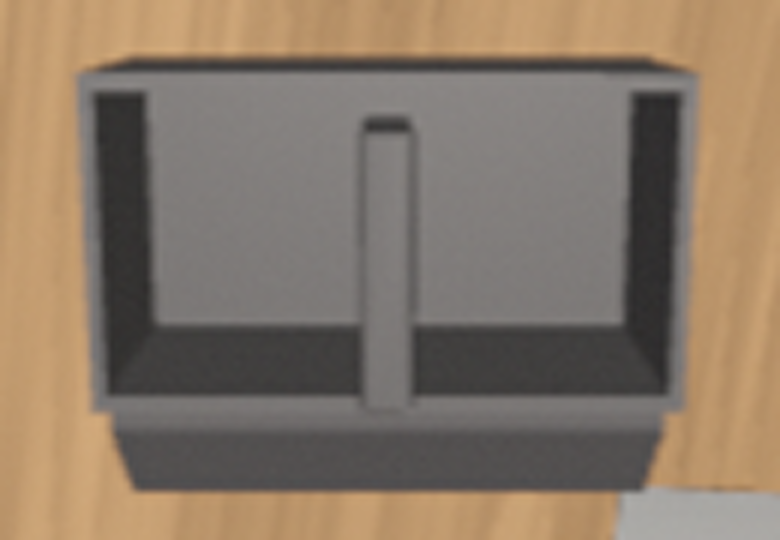

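Run:
```python
from h import *
np.set_printoptions(precision=4,suppress=True)
c=calibration("wrist")
W=lambda x,y,z:onz(c,255+x/6-.4,125+y/6-.4,z)
r=np.array([W(*p,.095) for p in[(77,72),(698,72),(686,410),(93,410)]]);print(r,r.mean(0))
for a,b in((0,1),(3,2)):
    d=r[a]-r[b];print(np.linalg.norm(d),np.degrees(np.arctan2(d[1],d[0])))
f=np.array([W(*p,.138) for p in[(362,130),(412,130),(412,410),(362,410)]]);print(f,f.mean(0))
print(W(137,490,.0665),W(642,490,.0665))
```

```text
[[ 0.5992 -0.0842  0.095 ]
 [ 0.4517 -0.108   0.095 ]
 [ 0.4375 -0.0252  0.095 ]
 [ 0.5859 -0.0013  0.095 ]] [ 0.5185 -0.0547  0.095 ]
0.1494407189163599 9.181707182433268
0.15032741471520672 9.160215612250262
[[ 0.5291 -0.0853  0.138 ]
 [ 0.5184 -0.087   0.138 ]
 [ 0.5082 -0.025   0.138 ]
 [ 0.5194 -0.0232  0.138 ]] [ 0.5188 -0.0552  0.138 ]
[0.5755 0.0274 0.0665] [0.4386 0.0054 0.0665]
```

>>> {"fn": "step_arm", "kwargs": {"plan": "8.7 0.45 -0.3 3.2 0 0 0; 8.7 0 0 3.2 0 0 0; 8.7 0 0 3.2 0 0 0; 8.7 0 0 3.2 0 0 0; 8.7 0 0 3.2 0 0 0; 8.7 0 0 3.2 0 0 0; 8.7 0 0 2.2 0 0 0; 8.7 0 0 1.1 0 0 0; 8.7 0 0 0 0 0 0; 4 0 0 0 0 0 0; 2.4 0 0 0 0 0 0; 2 0 0 0 0 0 0"}}

```text
clock: 4.03
tool_pos: [0.5197, -0.0525, 0.0979]
orientation: [-179.9, 0.0, -80.7]
force: [-0.2, 0.7, -0.1]
opening: 0.0726
```

>>> {"fn": "step_arm", "kwargs": {"plan": "0.8 0 0 0 0 0 0; 0.8 0 0 0 0 0 0; 0.8 0 0 0 0 0 0; 0.8 0 0 0 0 0 0; 0.8 0 0 0 0 0 0; 0.8 0 0 0 0 0 0; 0.8 0 0 0 0 0 0; 0.8 0 0 0 0 0 0"}}

```text
clock: 4.7
tool_pos: [0.5189, -0.0531, 0.0965]
orientation: [180.0, -0.0, -80.8]
force: [0.2, -0.8, 0.2]
opening: 0.0194
```

>>> {"fn": "step_arm", "kwargs": {"plan": "0.8 0 0 0 0 0 0; 0.8 0 0 0 0 0 0; 0.8 0 0 0 0 0 0; 0.8 0 0 0 0 0 0; 0.8 0 0 0 0 0 0"}}

```text
clock: 5.12
tool_pos: [0.5185, -0.0532, 0.0964]
orientation: [180.0, -0.0, -80.8]
force: [-1.3, -1.6, -0.8]
opening: 0.0118
```

>>> {"fn": "step_arm", "kwargs": {"plan": "0.6 0 0 -0.3 0 0 0; 0.6 0 0 -1 0 0 0; 0.6 0 0 -2 0 0 0; 0.6 0 0 -3 0 0 0; 0.6 0 0 -3 0 0 0; 0.6 0 0 -3 0 0 0; 0.6 0 0 -3 0 0 0; 0.6 0 0 -3 0 0 0; 0.6 0 0 -3 0 0 0; 0.6 0 0 -3 0 0 0; 0.6 0 0 -1 0 0 0; 0.6 0 0 0 0 0 0"}}

```text
clock: 6.12
tool_pos: [0.52, -0.053, 0.3528]
orientation: [-179.7, 0.0, -80.8]
force: [0.3, -0.4, -3.9]
opening: 0.0116
```

Run:
```python
from h import *
o=telemetry.get_obs();print(o["tool_pos"],o["orientation"],o["joint_pos"],o["opening"],o["force"])
t=snapshot("top");s=snapshot("scene");w=snapshot("wrist")
cv2.imwrite("pics/t2.png",t);cv2.imwrite("pics/s2.png",s);cv2.imwrite("pics/w2.png",w)
cv2.imwrite("pics/t2c.png",cv2.resize(t[130:240,140:215],None,fx=5.4,fy=5.4,interpolation=cv2.INTER_CUBIC))
cv2.imwrite("pics/s2c.png",cv2.resize(s[95:200,365:450],None,fx=5.5,fy=5.5,interpolation=cv2.INTER_CUBIC))
```

```text
[ 0.51997468 -0.05298769  0.35275094] [-1.79673680e+02  6.75588520e-03 -8.07852541e+01] [ 1.57350275e+01  2.12863622e+00 -3.35485117e+00  3.04995055e-02
 -8.41915374e+01 -6.52330147e+00] 0.01162431787759957 [ 0.25207929 -0.39419583 -3.91102236]
```

View pics/t2c.png

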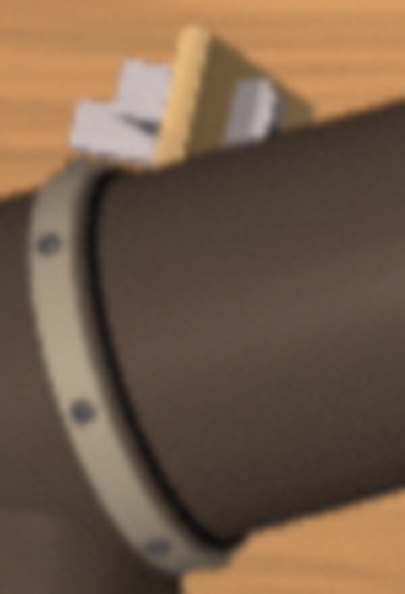

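View pics/s2c.png

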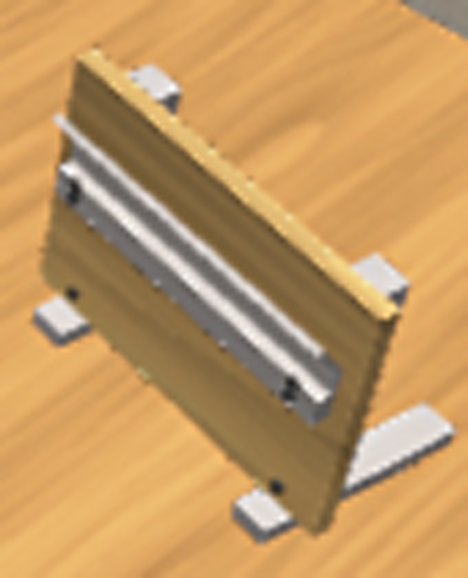

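View pics/s2.png

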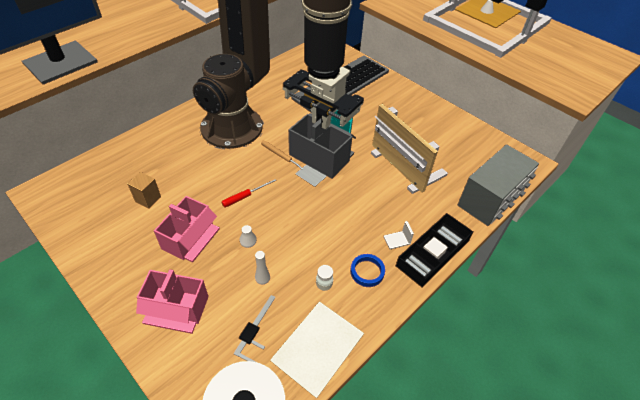

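Run:
```python
from h import *
t=cv2.imread("pics/top0.png").astype(int)
for v in(150,165,180,195,210,222):
    print(v,[(u,tuple(t[v,u][[2]])) and int(t[v,u].sum()//3) for u in range(150,205)])
s=cv2.imread("pics/scene0.png").astype(int)
for u in(385,395,405,415,425):
    print(u,[int(s[v,u].sum()//3) for v in range(100,190)])
```

```text
150 [116, 116, 117, 130, 153, 161, 162, 162, 161, 159, 158, 160, 157, 156, 156, 160, 162, 164, 167, 165, 159, 153, 150, 141, 129, 113, 82, 70, 71, 72, 73, 74, 90, 107, 114, 114, 119, 136, 152, 150, 111, 83, 78, 78, 78, 79, 83, 89, 109, 123, 126, 126, 127, 127, 128]
165 [120, 118, 120, 119, 118, 118, 120, 117, 117, 117, 117, 118, 117, 117, 117, 116, 123, 139, 139, 136, 132, 121, 94, 74, 70, 70, 70, 71, 77, 94, 110, 116, 116, 126, 147, 157, 150, 105, 81, 79, 77, 77, 82, 81, 91, 115, 122, 128, 134, 144, 154, 144, 112, 109, 114]
180 [130, 132, 131, 131, 132, 132, 131, 131, 132, 132, 132, 131, 132, 131, 136, 137, 134, 129, 117, 82, 69, 67, 68, 71, 72, 82, 101, 112, 114, 118, 131, 150, 150, 128, 94, 78, 74, 76, 79, 81, 83, 94, 119, 128, 131, 130, 130, 129, 130, 132, 131, 131, 132, 131, 132]
195 [122, 122, 122, 121, 123, 123, 122, 124, 124, 125, 137, 139, 136, 133, 128, 109, 79, 66, 66, 68, 69, 72, 86, 109, 114, 113, 120, 137, 151, 150, 112, 85, 77, 76, 75, 79, 82, 86, 99, 118, 123, 123, 123, 123, 123, 123, 123, 123, 123, 123, 124, 123, 124, 124, 125]
210 [126, 123, 121, 122, 122, 123, 127,
[... 1971 characters left out ...]
, 187, 180, 174, 175, 172, 89, 82, 94, 96, 92, 92, 93, 97, 100, 97, 92, 91, 94, 116, 173, 209, 165, 114, 104, 106, 136, 199, 222, 214, 159, 109, 107, 110, 112, 103, 103, 104, 100, 96, 99, 101, 101, 102, 105, 108, 109, 110, 112, 112, 112, 84, 42, 52, 113, 163, 218, 223, 222]
425 [161, 157, 154, 156, 155, 153, 151, 155, 154, 152, 149, 147, 148, 149, 147, 149, 154, 155, 156, 157, 159, 162, 162, 158, 156, 155, 156, 154, 158, 163, 165, 161, 153, 151, 155, 153, 151, 150, 151, 153, 174, 190, 193, 182, 168, 137, 90, 89, 97, 99, 95, 93, 97, 102, 102, 99, 93, 97, 100, 99, 94, 92, 104, 111, 104, 104, 115, 87, 93, 94, 97, 98, 100, 100, 95, 88, 91, 98, 102, 100, 104, 98, 92, 90, 90, 89, 87, 94, 109, 111]
```

Run:
```python
from h import *
np.set_printoptions(precision=4,suppress=True)
ct=calibration("top");cs=calibration("scene")
def fit(n,P):
    P=np.array(P);d=np.polyfit(P[:,0],P[:,1],1);print(n,"y at x=.57:",np.polyval(d,.57),"ang",np.degrees(np.arctan(d[0])),"res",np.abs(np.polyval(d,P[:,0])-P[:,1]).max())
fit("top face",[onz(ct,u,v,.2) for v,u in((150,175.4),(165,171.7),(180,168.5),(195,165.3),(210,161.7),(222,159.2))])
fit("scene face",[onz(cs,u,v,.2) for u,v in((385,110.6),(395,119.3),(405,127.7),(415,136.6),(425,145.4))])
fit("scene cleat",[onz(cs,u,v,.175) for u,v in((385,123.5),(395,132.4),(405,141.5),(415,150.5))])
fit("scene cleat fr",[onz(cs,u,v,.1718) for u,v in((385,126.5),(395,135.3),(405,144.4),(415,153.3))])
fit("top bright right",[onz(ct,u,v,.1718) for v,u in((150,190.1),(165,187.1),(180,183.4),(195,180.1),(210,177.2),(222,173.9))])
fit("top grey left",[onz(ct,u,v,.149) for v,u in((150,182),(165,179),(180,175.7),(195,172.4),(210,168.8),(222,166.2))])
# scene: top vertical
print(proj(cs,[.57,.28,.2]),proj(ct,[.57,.28,.2]))
```

```text
top face y at x=.57: 0.28138503227057665 ang -10.559562612551165 res 0.0005259655923534612
scene face y at x=.57: 0.2830618392494484 ang -10.748629096836272 res 0.0007042076761549776
scene cleat y at x=.57: 0.2629087127259965 ang -11.032724797267148 res 0.00022107289891304394
scene cleat fr y at x=.57: 0.2566332130985598 ang -10.635986885283735 res 0.0003146111933532425
top bright right y at x=.57: 0.2510597928252676 ang -10.71974247711958 res 0.0010138290882294454
top grey left y at x=.57: 0.28158065531368925 ang -10.502956630171887 res 0.000578561293330726
[404.4103 128.3653] [168.3404 183.1651]
```

>>> {"fn": "step_arm", "kwargs": {"plan": "0.6 0 0 0 0 0 4; 0.6 0 0 0 0 0 4; 0.6 0 0 0 0 0 4; 0.6 0 0 0 0 0 4; 0.6 0 0 0 0 0 3.9; 0.6 -1 0 0 0 0 0; 0.6 -2 0 0 0 0 0; 0.6 -2.5 0 0 0 0 0; 0.6 -2.5 0 0 0 0 0; 0.6 -2.5 0 0 0 0 0; 0.6 -2.5 0 0 0 0 0; 0.6 -2.5 0 0 0 0 0"}}

```text
clock: 7.27
tool_pos: [0.547, 0.1008, 0.3476]
orientation: [179.9, -0.1, -100.6]
force: [0.1, -1.0, -5.0]
opening: 0.0118
```

>>> {"fn": "step_arm", "kwargs": {"plan": "0.6 -2.5 0.3 0 0 0 0; 0.6 -2.5 0.3 0 0 0 0; 0.6 -2.5 0.3 0 0 0 0; 0.6 -2.5 0.3 0 0 0 0; 0.6 -1.5 0 0 0 0 0; 0.6 -0.5 0 0 0 0 0; 0.6 0 0 0 0 3 0; 0.6 0 0 0 0 4 0; 0.6 0 0 0 0 4 0; 0.6 0 0 0 0 4 0; 0.6 0 0 0 0 3.9 0; 0.6 0 0 0 0 0 0"}}

```text
clock: 8.27
tool_pos: [0.5577, 0.2207, 0.3456]
orientation: [179.7, -19.4, -100.5]
force: [-0.6, -0.2, -6.5]
opening: 0.0118
```

Run:
```python
from h import *
o=telemetry.get_obs();print(o["tool_pos"],o["orientation"],o["joint_pos"],o["opening"],o["force"],o["clock"])
s=snapshot("scene");t=snapshot("top")
cv2.imwrite("pics/s3.png",s);cv2.imwrite("pics/t3.png",t)
cv2.imwrite("pics/s3c.png",cv2.resize(s[40:200,320:480],None,fx=3.7,fy=3.7,interpolation=cv2.INTER_CUBIC))
```

```text
[0.55765104 0.22065989 0.34560416] [ 179.73859606  -19.38030729 -100.46115249] [ 47.16351889  18.62011228   9.15371909  10.08894765 -97.10557188
 -57.87988277] 0.011809089218464635 [-0.63833958 -0.18525076 -6.46184704] 8.2667
```

View pics/s3c.png

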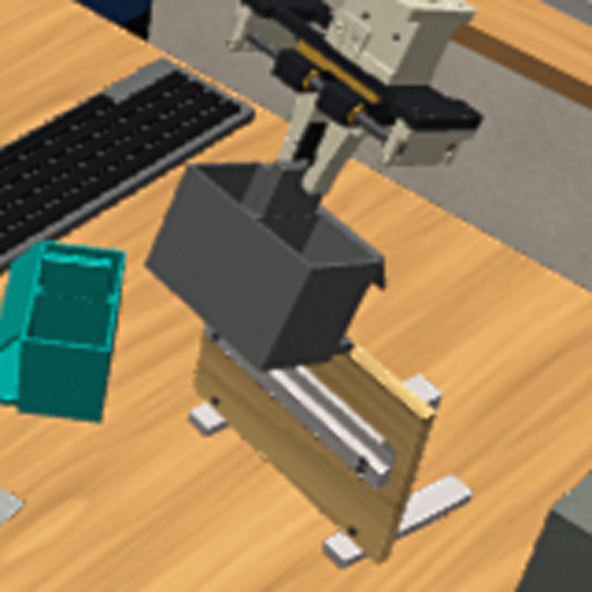

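View pics/t3.png

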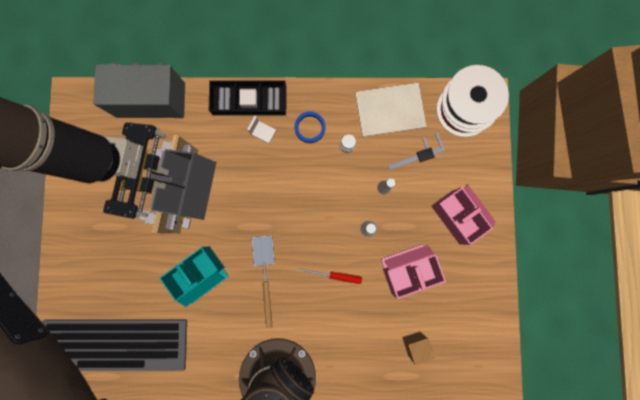

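```bash
cat >> h.py <<'E'
from scipy.spatial.transform import Rotation as Ro
P0=np.array([.570,.283,0]);YAW=79.3
def toolR(o): return Ro.from_euler("xyz",o["orientation"],degrees=True).as_matrix()
def binT(o,off=(1.8,96.4)):
    R=toolR(o);Rb=np.c_[-R[:,0],R[:,1],-R[:,2]]
    org=np.array(o["tool_pos"])-Rb@np.array([off[0],0,off[1]])/1000
    return Rb,org   # origin at underside centre
def pan(p):
    return Ro.from_euler("z",YAW,degrees=True).as_matrix().T@(np.array(p)-P0)*1000
def rep(o):
    Rb,org=binT(o)
    print("edge",pan(org+Rb@[.072,0,.0665]),"foot",pan(org+Rb@[.072,0,.007]),"tilt",np.arctan2((Ro.from_euler("z",YAW,degrees=True).as_matrix().T@Rb[:,2])[0],Rb[2,2]),"F",o["force"],"tcp",pan(o["tool_pos"]),o["orientation"])
E
python3 - <<'E'
from h import *
np.set_printoptions(precision=2,suppress=True)
o=telemetry.get_obs();rep(o)
Rb,org=binT(o);cs=calibration("scene")
for n,p in dict(botR=(-42,-75,0),rimFR=(-42,-75,95),rimFL=(-42,75,95),botL=(-42,75,0),edgeR=(72,-70,66.5),rimRR=(42,-75,95)).items():
    q=proj(cs,org+Rb@(np.array(p)/1000));print(n,(q-[320-.4,40-.4])*3.7)
E
```

```text
edge [ -7.38   0.36 296.37] foot [-26.72   0.46 240.1 ] tilt 0.33107751564829424 F [-0.26 -0.08 -4.3 ] tcp [-64.05   0.15 347.46] [ 179.86  -18.97 -100.56]
botR [260.83 374.3 ]
rimFR [311.82 270.02]
rimFL [187.62 165.36]
botL [144.69 268.03]
edgeR [388.02 287.72]
rimRR [384.06 262.88]
```

>>> {"fn": "step_arm", "kwargs": {"plan": "0.6 0 0 0 0 2 0; 0.6 -0.43 0 1.12 0 0 0; 0.6 -0.43 0 1.12 0 0 0; 0.6 -0.43 0 1.12 0 0 0; 0.6 -0.43 0 1.12 0 0 0; 0.6 -0.43 0 1.12 0 0 0; 0.6 -0.43 0 1.12 0 0 0; 0.6 -0.43 0 1.12 0 0 0; 0.6 -0.43 0 1.12 0 0 0; 0.6 -0.43 0 1.12 0 0 0; 0.6 0 0 0 0 0 0; 0.6 0 0 0 0 0 0"}}

```text
clock: 9.37
tool_pos: [0.558, 0.2193, 0.2409]
orientation: [180.0, -21.0, -100.7]
force: [0.6, -0.4, -4.5]
opening: 0.0115
```

Run:
```python
from h import *
np.set_printoptions(precision=2,suppress=True)
o=telemetry.get_obs();rep(o)
Rb,org=binT(o);cs=calibration("scene")
for n,p in dict(botR=(-42,-75,0),rimFR=(-42,-75,95),rimFL=(-42,75,95),botL=(-42,75,0),edgeR=(72,-70,66.5),rimRR=(42,-75,95)).items():
    q=proj(cs,org+Rb@(np.array(p)/1000));print(n,(q-[340-.4,80-.4])*6)
s=snapshot("scene")
cv2.imwrite("pics/s4c.png",cv2.resize(s[80:180,340:450],None,fx=6,fy=6,interpolation=cv2.INTER_CUBIC))
```

```text
edge [-10.01   0.06 187.87] foot [-31.32   0.1  132.32] tilt 0.36627566389919586 F [ 0.62 -0.39 -4.49] tcp [-64.85   0.01 240.93] [ 179.95  -20.99 -100.67]
botR [266.26 520.81]
rimFR [346.95 367.6 ]
rimFL [159.42 198.2 ]
botL [ 90.21 349.53]
edgeR [461.58 390.98]
rimRR [456.31 355.56]
```

View pics/s4c.png

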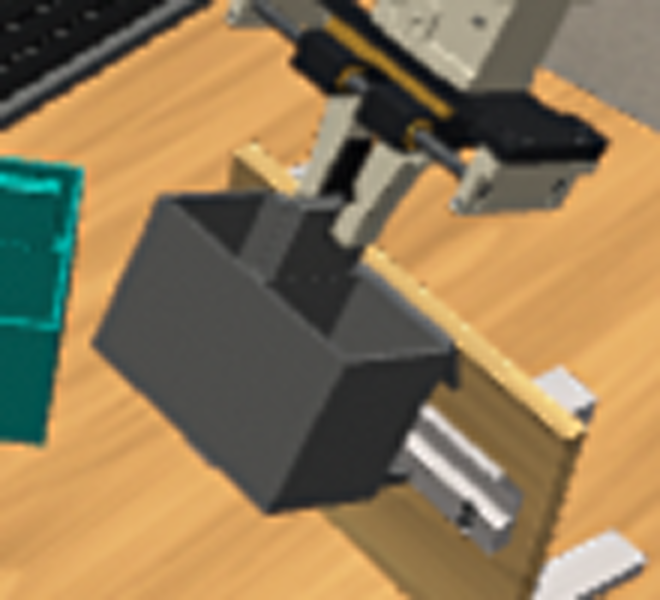

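>>> {"fn": "step_arm", "kwargs": {"plan": "0.6 -0.28 0 -0.11 0 0 0; 0.6 -0.18 0 0.47 0 0 0; 0.6 -0.18 0 0.47 0 0 0; 0.6 -0.18 0 0.47 0 0 0; 0.6 0 0 0 0 0 0"}}

```text
clock: 9.83
tool_pos: [0.5581, 0.2222, 0.2251]
orientation: [179.9, -21.0, -100.7]
force: [-0.5, 0.1, -4.6]
opening: 0.0117
```

Run:
```python
from h import *
np.set_printoptions(precision=2,suppress=True)
o=telemetry.get_obs();rep(o)
```

```text
edge [ -7.08   0.51 172.05] foot [-28.37   0.59 116.49] tilt 0.36599604508023836 F [-0.5   0.13 -4.6 ] tcp [-61.93   0.43 225.09] [ 179.91  -20.97 -100.67]
```

>>> {"fn": "step_arm", "kwargs": {"plan": "0.6 -0.11 0 0.28 0 0 0; 0.6 -0.11 0 0.28 0 0 0; 0.6 0 0 0 0 0 0"}}

```text
clock: 10.08
tool_pos: [0.5585, 0.2225, 0.2198]
orientation: [180.0, -20.9, -100.7]
force: [-0.4, -0.3, -4.8]
opening: 0.0119
```

Run:
```python
from h import *
np.set_printoptions(precision=2,suppress=True)
o=telemetry.get_obs();rep(o)
s=snapshot("scene")
cv2.imwrite("pics/s5c.png",cv2.resize(s[80:180,340:450],None,fx=6,fy=6,interpolation=cv2.INTER_CUBIC))
```

```text
edge [ -6.73   0.13 166.81] foot [-27.99   0.16 111.24] tilt 0.3653027826056763 F [-0.42 -0.33 -4.78] tcp [-61.62   0.09 219.81] [ 179.96  -20.93 -100.68]
```

View pics/s5c.png

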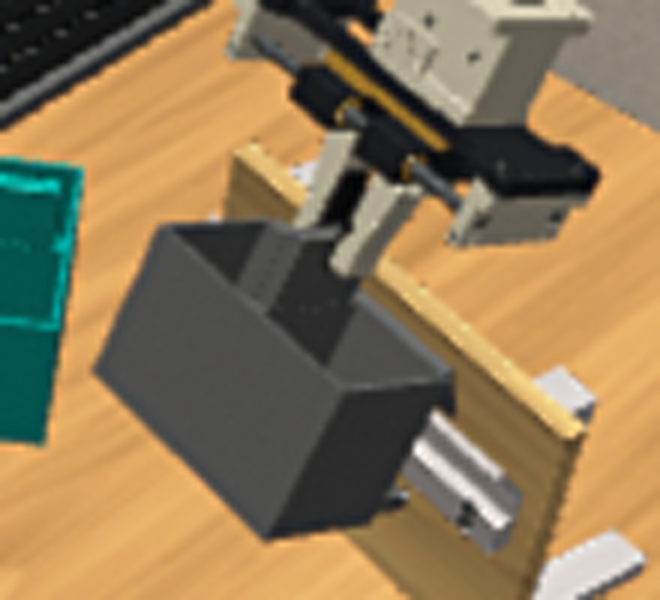

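>>> {"fn": "step_arm", "kwargs": {"plan": "0.6 -0.16 0 0.15 0 0 0; 0.6 -0.16 0 0.15 0 0 0; 0.6 0 0 0 0 0 0"}}

```text
clock: 10.38
tool_pos: [0.559, 0.2246, 0.2161]
orientation: [180.0, -20.9, -100.7]
force: [0.1, 0.4, -4.9]
opening: 0.0119
```

>>> {"fn": "step_arm", "kwargs": {"plan": "0.6 -0.12 0 0.17 0 0 0; 0.6 0 0 0 0 0 0"}}

```text
clock: 10.55
tool_pos: [0.5591, 0.225, 0.2142]
orientation: [180.0, -20.9, -100.7]
force: [0.5, 0.2, -4.6]
opening: 0.0116
```

Run:
```python
from h import *
np.set_printoptions(precision=2,suppress=True)
o=telemetry.get_obs();rep(o)
```

```text
edge [ -4.11   0.   161.18] foot [-25.35   0.02 105.6 ] tilt 0.3649865163322441 F [ 0.47  0.19 -4.56] tcp [-59.02  -0.02 214.16] [ 179.98  -20.91 -100.69]
```

>>> {"fn": "step_arm", "kwargs": {"plan": "0.6 -0.1 0 0.17 0 0 0; 0.6 0 0 0 0 0 0"}}

```text
clock: 10.72
tool_pos: [0.5592, 0.2253, 0.2122]
orientation: [180.0, -20.9, -100.7]
force: [0.7, 0.1, -6.0]
opening: 0.012
```

>>> {"fn": "step_arm", "kwargs": {"plan": "0.6 -0.1 0 0.17 0 0 0; 0.6 0 0 0 0 0 0"}}

```text
clock: 10.88
tool_pos: [0.5595, 0.2259, 0.2106]
orientation: [-180.0, -20.9, -100.7]
force: [1.1, 2.0, -3.4]
opening: 0.0115
```

Run:
```python
from h import *
np.set_printoptions(precision=2,suppress=True)
o=telemetry.get_obs();rep(o)
```

```text
edge [ -3.06  -0.32 157.66] foot [-24.25  -0.35 102.06] tilt 0.36409081435056423 F [ 1.11  2.05 -3.39] tcp [-58.01  -0.31 210.6 ] [-179.97  -20.86 -100.69]
```

>>> {"fn": "step_arm", "kwargs": {"plan": "0.6 0.147 0 0.372 0 -3 0; 0.6 0.147 0 0.372 0 -3 0; 0.6 0 0 0 0 0 0"}}

```text
clock: 11.13
tool_pos: [0.5582, 0.2198, 0.2054]
orientation: [-180.0, -14.6, -100.8]
force: [-0.3, 1.2, -4.0]
opening: 0.0116
```

Run:
```python
from h import *
np.set_printoptions(precision=2,suppress=True)
o=telemetry.get_obs();rep(o)
```

```text
edge [ -3.88  -0.24 158.77] foot [-18.91  -0.27 101.2 ] tilt 0.2554815560145915 F [-0.26  1.16 -3.97] tcp [-64.24  -0.15 205.44] [-179.96  -14.64 -100.76]
```

>>> {"fn": "step_arm", "kwargs": {"plan": "0.6 -0.09 0 0.05 0 0 0; 0.6 0.1 0 0.4 0 -3 0; 0.6 0.147 0 0.372 0 -3 0; 0.6 0 0 0 0 0 0"}}

```text
clock: 11.47
tool_pos: [0.5576, 0.2166, 0.1973]
orientation: [-180.0, -8.8, -100.7]
force: [-0.6, 2.8, -3.6]
opening: 0.0113
```

Run:
```python
from h import *
np.set_printoptions(precision=2,suppress=True)
o=telemetry.get_obs();rep(o)
s=snapshot("scene")
cv2.imwrite("pics/s6c.png",cv2.resize(s[80:180,340:450],None,fx=6,fy=6,interpolation=cv2.INTER_CUBIC))
```

```text
edge [ -2.67  -0.17 157.06] foot [-11.73  -0.18  98.25] tilt 0.1527457541093417 F [-0.6   2.76 -3.63] tcp [-67.51  -0.11 197.29] [-179.98   -8.75 -100.74]
```

View pics/s6c.png

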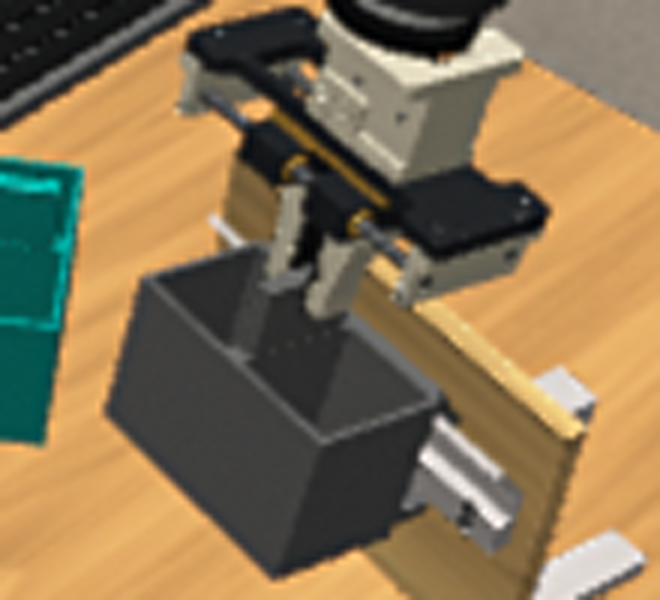

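>>> {"fn": "step_arm", "kwargs": {"plan": "0.6 0.12 0 0.37 0 -3 0; 0.6 0.14 0 0.37 0 -3 0; 0.6 0 0 0 0 0 0"}}

```text
clock: 11.77
tool_pos: [0.557, 0.2133, 0.1901]
orientation: [180.0, -2.8, -100.7]
force: [-0.1, 3.0, -4.1]
opening: 0.0115
```

Run:
```python
from h import *
np.set_printoptions(precision=2,suppress=True)
o=telemetry.get_obs();rep(o)
```

```text
edge [ -2.29  -0.17 156.76] foot [-5.21 -0.17 97.33] tilt 0.04916097793028314 F [-0.1   3.02 -4.09] tcp [-70.93  -0.14 190.07] [ 180.     -2.82 -100.73]
```

>>> {"fn": "step_arm", "kwargs": {"plan": "0.6 0.12 0 0.35 0 -2.8 0; 0.6 -0.1 0 0 0 0 0; 0.6 0 0 0 0 0 0"}}

```text
clock: 12.02
tool_pos: [0.5569, 0.2129, 0.1866]
orientation: [180.0, -0.3, -100.7]
force: [1.0, 0.5, -3.2]
opening: 0.0118
```

Run:
```python
from h import *
np.set_printoptions(precision=2,suppress=True)
o=telemetry.get_obs();rep(o)
s=snapshot("scene")
cv2.imwrite("pics/s7c.png",cv2.resize(s[80:180,340:450],None,fx=6,fy=6,interpolation=cv2.INTER_CUBIC))
```

```text
edge [ -1.25  -0.1  156.32] foot [-1.56 -0.06 96.82] tilt 0.005145908243219883 F [ 0.96  0.48 -3.24] tcp [-71.3   -0.11 186.58] [ 179.97   -0.29 -100.71]
```

View pics/s7c.png

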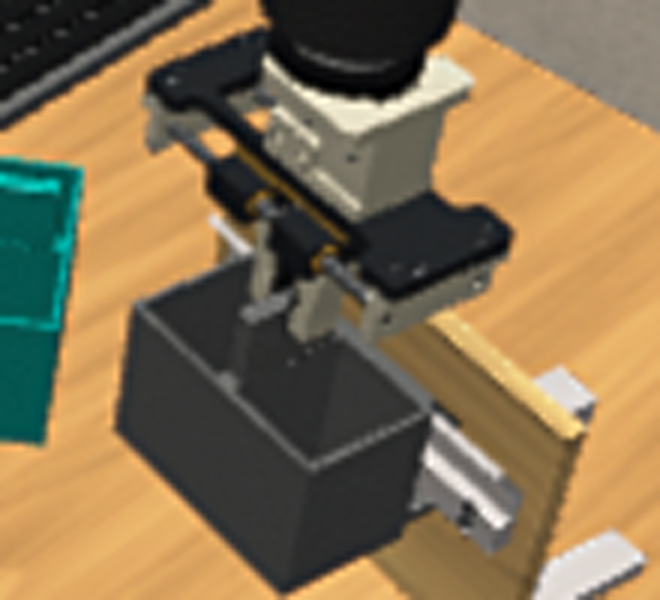

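>>> {"fn": "step_arm", "kwargs": {"plan": "0.6 -0.1 0 0.08 0 0 0; 0.6 -0.1 0 0.08 0 0 0; 0.6 0 0 0 0 0 0"}}

```text
clock: 12.32
tool_pos: [0.5571, 0.2132, 0.1864]
orientation: [-180.0, -0.4, -100.6]
force: [-4.6, -9.0, 9.8]
opening: 0.0117
```

Run:
```python
from h import *
np.set_printoptions(precision=2,suppress=True)
o=telemetry.get_obs();rep(o)
```

```text
edge [ -1.    -0.21 155.94] foot [-1.45 -0.22 96.44] tilt 0.007537022905748088 F [-4.59 -9.    9.77] tcp [-70.97  -0.28 186.36] [-179.99   -0.43 -100.64]
```

>>> {"fn": "step_arm", "kwargs": {"plan": "1.5 0 0 0 0 0 0; 2 0 0 0 0 0 0; 3 0 0 0 0 0 0; 4 0 0 0 0 0 0; 5 0 0 0 0 0 0; 5 0 0 0 0 0 0; 5 0 0 0 0 0 0; 5 0 0 0 0 0 0; 5 0 0 0 0 0 0"}}

```text
clock: 13.07
tool_pos: [0.5573, 0.2152, 0.1849]
orientation: [180.0, -0.1, -100.7]
force: [-0.0, -0.1, 0.4]
opening: 0.0497
```

Run:
```python
from h import *
np.set_printoptions(precision=2,suppress=True)
o=telemetry.get_obs();rep(o);print(o["opening"])
s=snapshot("scene")
cv2.imwrite("pics/s8c.png",cv2.resize(s[80:180,340:450],None,fx=6,fy=6,interpolation=cv2.INTER_CUBIC))
```

```text
edge [  1.13  -0.12 154.86] foot [ 1.02 -0.11 95.36] tilt 0.001840911498528883 F [-0.03 -0.08  0.37] tcp [-69.02  -0.12 184.89] [ 180.     -0.11 -100.69]
0.04966720804453045
```

View pics/s8c.png

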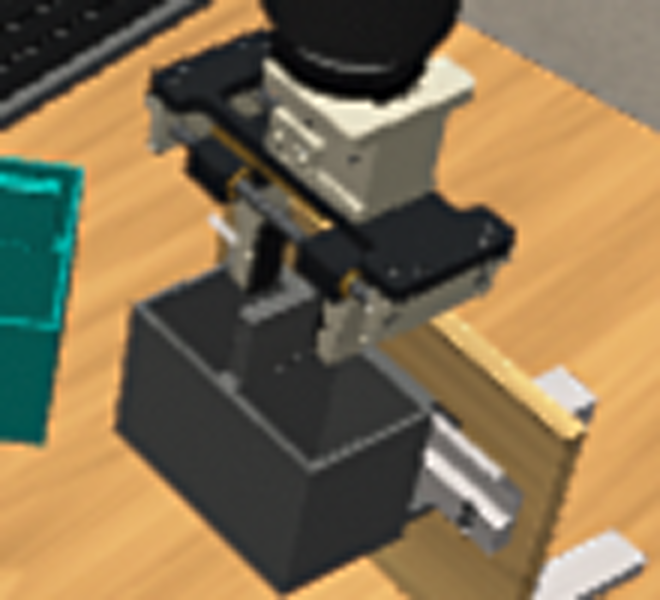

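>>> {"fn": "step_arm", "kwargs": {"plan": "5 0 0 -1 0 0 0; 5 0 0 -2 0 0 0; 5 0 0 -3 0 0 0; 5 0 0 -3 0 0 0; 5 0 0 -3 0 0 0; 5 0 0 -2 0 0 -4; 5 0 0 0 0 0 -7; 5 0 0 0 0 0 -7; 5 0 0 0 0 0 -7; 5 0 0 0 0 0 -7; 5 0 0 0 0 0 -7; 5 0 0 0 0 0 -7"}}

```text
clock: 14.12
tool_pos: [0.5574, 0.2153, 0.3259]
orientation: [180.0, -0.1, -54.3]
force: [0.1, 0.4, -0.1]
opening: 0.05
```

>>> {"fn": "step_arm", "kwargs": {"plan": "5 0 0 0 0 0 -7; 5 0 0 0 0 0 -7; 5 0 0 0 0 0 -7; 5 0 0 0 0 0 -7; 5 0 0 0 0 0 -7; 5 0 0 0 0 0 -7; 5 0 0 0 0 0 -2; 5 0 0 0 0 0 0"}}

```text
clock: 14.78
tool_pos: [0.5574, 0.2153, 0.3258]
orientation: [179.9, -0.0, -10.6]
force: [0.8, -0.2, -0.2]
opening: 0.0498
```

Run:
```python
from h import *
np.set_printoptions(precision=4,suppress=True)
o=telemetry.get_obs();print(o["tool_pos"],o["orientation"],o["joint_pos"])
w=snapshot("wrist");cv2.imwrite("pics/w9.png",w)
s=snapshot("scene")
cv2.imwrite("pics/s9c.png",cv2.resize(s[80:180,340:450],None,fx=6,fy=6,interpolation=cv2.INTER_CUBIC))
R=toolR(o);print(R.T@(np.array([.5825,-.3335,.3])-o["tool_pos"])*100)
```

```text
[0.5574 0.2153 0.3258] [179.9236  -0.031  -10.5976] [ 39.8961  10.2049   2.4815   0.0732 -82.3159  39.4965]
[12.5607 53.4805  2.6563]
```

View pics/s9c.png

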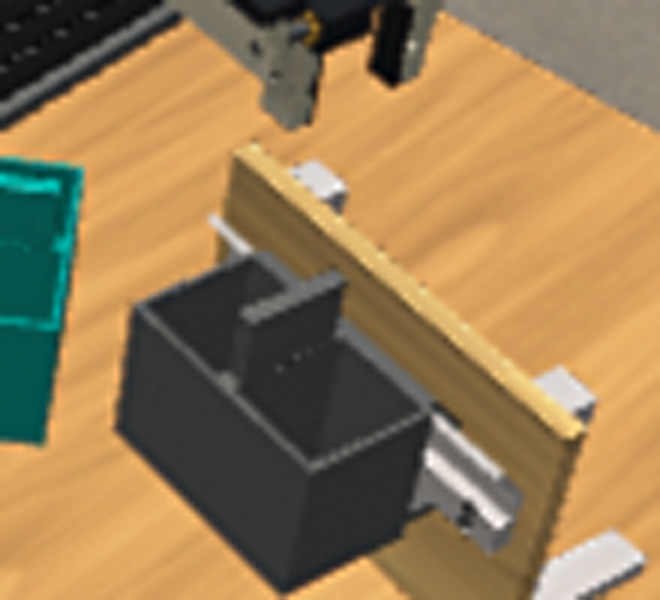

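View pics/w9.png

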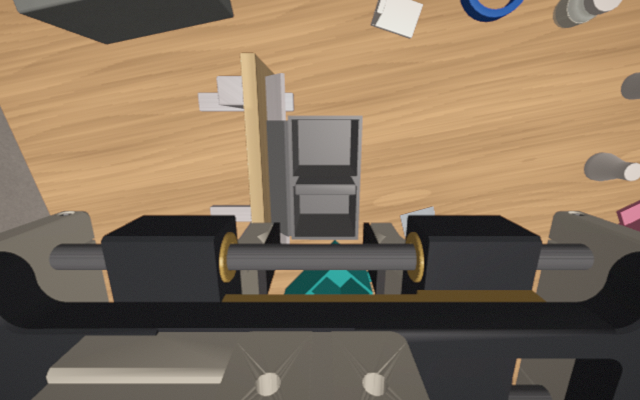

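Run:
```python
import cv2
t=cv2.imread("pics/w9.png")
cv2.imwrite("pics/w9c.png",cv2.resize(t[105:250,240:380],None,fx=4.1,fy=4.1,interpolation=cv2.INTER_CUBIC))
```

```text
(no output)
```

View pics/w9c.png

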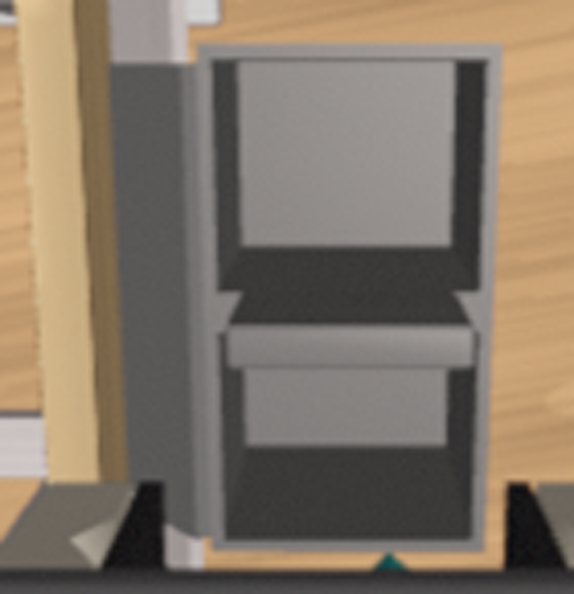

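>>> {"fn": "step_arm", "kwargs": {"plan": "6 0.8 3.4 0 0 0 0; 6 0.8 3.4 0 0 0 0; 6 0.8 3.4 0 0 0 0; 6 0.8 3.4 0 0 0 0; 6 0.8 3.4 0 0 0 0; 6 0.8 3.4 0 0 0 0; 6 0.8 3.4 0 0 0 0; 6 0.8 3.4 0 0 0 0; 6 0.8 3.4 0 0 0 0; 6 0.8 3.4 0 0 0 0; 6 0.8 3.4 0 0 0 0; 6 0.8 3.4 0 0 0 0"}}

```text
clock: 15.88
tool_pos: [0.5758, -0.2051, 0.3261]
orientation: [179.9, -0.0, -10.8]
force: [1.6, 0.4, 0.3]
opening: 0.0601
```

>>> {"fn": "step_arm", "kwargs": {"plan": "6 0 3 0 0 0 0; 6 0 2.4 0 0 0 0; 6 0 0 0 0 0 0; 6 0 0 0 0 0 0"}}

```text
clock: 16.22
tool_pos: [0.5655, -0.2577, 0.3257]
orientation: [179.9, 0.0, -10.9]
force: [0.1, 1.0, -0.4]
opening: 0.06
```

Run:
```python
from h import *
np.set_printoptions(precision=4,suppress=True)
o=telemetry.get_obs();print(o["tool_pos"],o["orientation"],o["joint_pos"])
c=calibration("wrist");w=snapshot("wrist");cv2.imwrite("pics/w10.png",w);np.savez("w10.npz",K=c["K"],camera_from_world=c["camera_from_world"])
```

```text
[ 0.5655 -0.2577  0.3257] [179.8984   0.0175 -10.9211] [ -6.4551  12.5825   5.446    0.1007 -82.8889  85.5216]
```

View pics/w10.png

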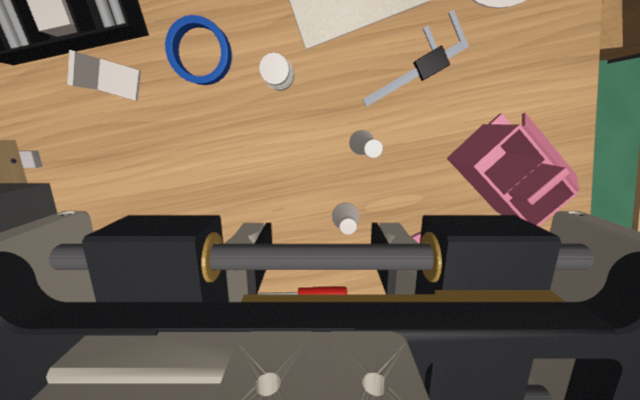

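Run:
```python
from h import *
np.set_printoptions(precision=4,suppress=True)
c=calibration("wrist");o=telemetry.get_obs()
w=cv2.imread("pics/w10.png").astype(np.int32)
m=((w.min(2)>215)).astype(np.uint8)
n,l,st,ce=cv2.connectedComponentsWithStats(m)
for i in range(1,n):
    if st[i,4]>30:print(ce[i],st[i,4])
q=[ce[i] for i in range(1,n) if abs(ce[i]-[373,149]).max()<8]
for p in q:
    X=onz(c,*p,.125);print("cone",X, toolR(o).T@(X-o["tool_pos"])*100)
# bin at w9
Rt=toolR(o);Tt=np.eye(4);Tt[:3,:3]=Rt;Tt[:3,3]=o["tool_pos"]
CT=np.array(c["camera_from_world"])@Tt
o9=dict(orientation=[179.9236,-0.031,-10.5976],tool_pos=[.5574,.2153,.3258])
T9=np.eye(4);T9[:3,:3]=toolR(o9);T9[:3,3]=o9["tool_pos"]
c9=dict(K=c["K"],camera_from_world=CT@np.linalg.inv(T9))
W=lambda x,y,z:onz(c9,240+x/4.1-.4,105+y/4.1-.4,z)
r=np.array([W(*p,.185) for p in[(200,45),(500,45),(483,550),(207,545)]]);print(r,r.mean(0),pan(r.mean(0)))
for a,b in((0,1),(1,2)):
    d=r[a]-r[b];print(np.linalg.norm(d),np.degrees(np.arctan2(d[1],d[0])))
i=np.array([W(*p,.094) for p in[(240,62),(455,62),(452,246),(240,246)]]);print("floor",i,i.mean(0))
```

```text
[282.1053  70.4079] 152
[373.3396 148.0425] 212
cone [ 0.5852 -0.3339  0.125 ] [ 3.3602  7.1804 20.0866]
[[0.6383 0.2372 0.185 ]
 [0.6231 0.1563 0.185 ]
 [0.4761 0.1836 0.185 ]
 [0.4934 0.2667 0.185 ]] [0.5577 0.211  0.185 ] [-73.0579  -1.2946 185.    ]
0.08231108237878874 79.36244486571526
0.14953671558406537 -10.521428463843796
floor [[0.6337 0.2343 0.094 ]
 [0.6197 0.1598 0.094 ]
 [0.5555 0.1712 0.094 ]
 [0.5698 0.2477 0.094 ]] [0.5947 0.2033 0.094 ]
```

>>> {"fn": "step_arm", "kwargs": {"plan": "7 1.1 2.4 0 0 0 0; 7 1.1 2.4 0 0 0 0; 7 1.05 2.4 0 0 0 0; 7 0 0 3 0 0 0; 7 0 0 3.5 0 0 0; 7 0 0 3.5 0 0 0; 7 0 0 3.5 0 0 0; 7 0 0 3.5 0 0 0; 7 0 0 3 0 0 0; 7 0 0 0 0 0 0; 7 0 0 0 0 0 0"}}

```text
clock: 17.18
tool_pos: [0.5842, -0.3324, 0.1252]
orientation: [179.9, 0.2, -10.6]
force: [0.9, -0.8, 1.4]
opening: 0.0698
```

Run:
```python
from h import *
np.set_printoptions(precision=4,suppress=True)
o=telemetry.get_obs();print(o["tool_pos"],o["orientation"],o["opening"])
w=snapshot("wrist");cv2.imwrite("pics/w11.png",w)
s=snapshot("scene");cv2.imwrite("pics/s11.png",cv2.resize(s[180:300,200:340],None,fx=4.5,fy=4.5,interpolation=cv2.INTER_CUBIC))
```

```text
[ 0.5842 -0.3324  0.1252] [179.8904   0.1779 -10.6325] 0.06983179344996154
```

View pics/w11.png

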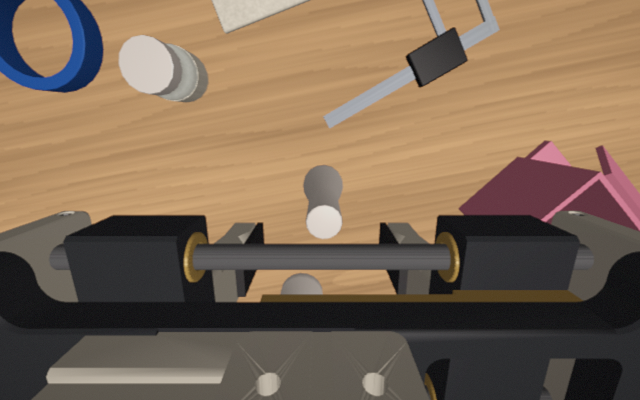

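View pics/s11.png

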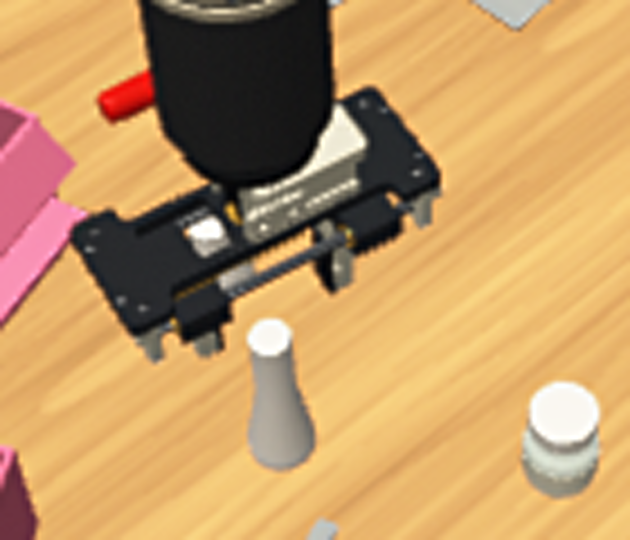

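Run:
```python
from h import *
c=calibration("wrist");o=telemetry.get_obs();X=onz(c,324,222,.125);print(X,toolR(o).T@(X-o["tool_pos"])*100)
```

```text
[ 0.58520265 -0.3356495   0.125     ] [-0.06665438  0.22471771  0.35013601]
```

>>> {"fn": "step_arm", "kwargs": {"plan": "7 0 0.2 1.2 0 0 0; 7 0 0 1.2 0 0 0; 7 0 0 1.1 0 0 0; 7 0 0 0 0 0 0; 2 0 0 0 0 0 0; 2 0 0 0 0 0 0; 2 0 0 0 0 0 0; 2 0 0 0 0 0 0; 2 0 0 0 0 0 0; 2 0 0 0 0 0 0; 2 0 0 0 0 0 0; 2 0 0 0 0 0 0"}}

```text
clock: 18.28
tool_pos: [0.5842, -0.3355, 0.091]
orientation: [179.9, -0.0, -10.7]
force: [0.2, 0.3, 0.2]
opening: 0.0245
```

>>> {"fn": "step_arm", "kwargs": {"plan": "2 0 0 0 0 0 0; 2 0 0 0 0 0 0; 2 0 0 0 0 0 0"}}

```text
clock: 18.53
tool_pos: [0.5843, -0.3355, 0.091]
orientation: [179.9, -0.0, -10.7]
force: [-0.0, 0.0, 1.1]
opening: 0.0245
```

>>> {"fn": "step_arm", "kwargs": {"plan": "2 0 0 -0.5 0 0 0; 2 0 0 -1.5 0 0 0; 2 0 0 -3 0 0 0; 2 0 0 -3.5 0 0 0; 2 0 0 -3.5 0 0 0; 2 0 0 -3.5 0 0 0; 2 0 0 -3.5 0 0 0; 2 0 0 -3.5 0 0 0; 2 0 0 -2 0 0 0; 2 0 0 -0.5 0 0 0; 2 0 0 0 0 0 0"}}

```text
clock: 19.45
tool_pos: [0.5846, -0.3353, 0.343]
orientation: [179.9, -0.2, -10.7]
force: [-0.7, -0.2, -2.2]
opening: 0.0245
```

Run:
```python
from h import *
np.set_printoptions(precision=4,suppress=True)
o=telemetry.get_obs();print(o["tool_pos"],o["orientation"],o["opening"],o["force"])
print(toolR(o).T@(np.array([.595,.2035,o["tool_pos"][2]])-o["tool_pos"])*100)
w=snapshot("wrist");cv2.imwrite("pics/w12.png",w)
s=snapshot("scene");cv2.imwrite("pics/s12.png",cv2.resize(s[100:300,180:400],None,fx=2.9,fy=2.9,interpolation=cv2.INTER_CUBIC))
```

```text
[ 0.5846 -0.3353  0.343 ] [179.8832  -0.1941 -10.696 ] 0.024503159259264433 [-0.6745 -0.2456 -2.159 ]
[ -8.9798 -53.1349  -0.1387]
```

View pics/s12.png

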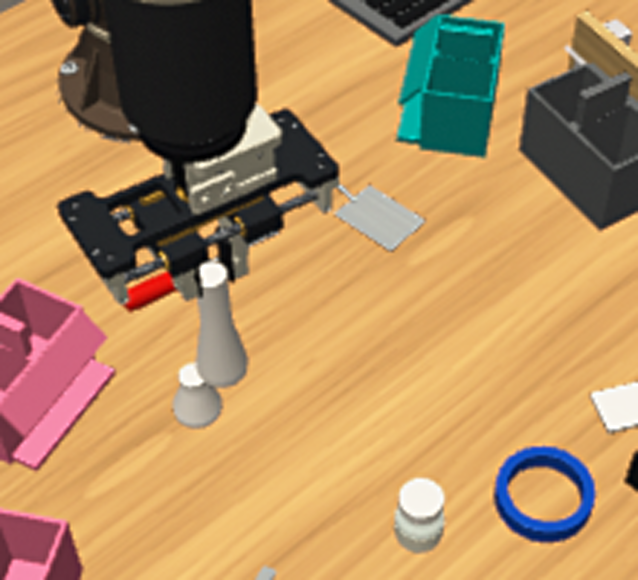

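View pics/w12.png

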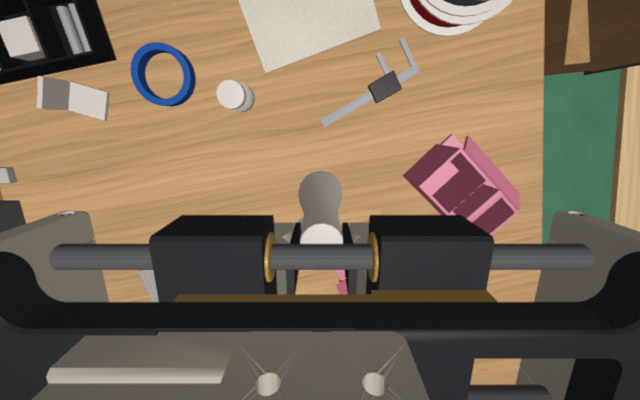

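>>> {"fn": "step_arm", "kwargs": {"plan": "2 -0.3 -1.5 0 0 0 0; 2 -0.5 -3 0 0 0 0; 2 -0.6 -3.4 0 0 0 0; 2 -0.6 -3.4 0 0 0 0; 2 -0.6 -3.4 0 0 0 0; 2 -0.6 -3.4 0 0 0 0; 2 -0.6 -3.4 0 0 0 0; 2 -0.6 -3.4 0 0 0 0; 2 -0.6 -3.4 0 0 0 0; 2 -0.6 -3.4 0 0 0 0; 2 -0.6 -3.4 0 0 0 0; 2 -0.6 -3.4 0 0 0 0"}}

```text
clock: 20.55
tool_pos: [0.5876, 0.0577, 0.3385]
orientation: [179.8, 0.1, -10.7]
force: [0.5, 0.8, -1.5]
opening: 0.0245
```

>>> {"fn": "step_arm", "kwargs": {"plan": "2 -0.6 -3.4 0 0 0 0; 2 -0.6 -3.4 0 0 0 0; 2 -0.6 -3.4 0 0 0 0; 2 -0.4 -2.5 0 0 0 0; 2 0 -1.2 0 0 0 0; 2 0 0 0 0 0 0; 2 0 0 0 0 0 0"}}

```text
clock: 21.13
tool_pos: [0.5923, 0.1969, 0.3383]
orientation: [179.8, 0.1, -10.6]
force: [-0.5, -0.2, -1.6]
opening: 0.0242
```

Run:
```python
from h import *
np.set_printoptions(precision=4,suppress=True)
o=telemetry.get_obs();print(o["tool_pos"],o["orientation"],o["opening"],o["force"])
print(toolR(o).T@(np.array([.595,.2035,o["tool_pos"][2]])-o["tool_pos"])*100)
w=snapshot("wrist");cv2.imwrite("pics/w13.png",w)
s=snapshot("scene");cv2.imwrite("pics/s13.png",cv2.resize(s[20:190,310:480],None,fx=3.5,fy=3.5,interpolation=cv2.INTER_CUBIC))
```

```text
[0.5923 0.1969 0.3383] [179.7865   0.1199 -10.6218] 0.024170298490774046 [-0.4537 -0.1975 -1.6329]
[ 0.1409 -0.7005 -0.0029]
```

View pics/w13.png

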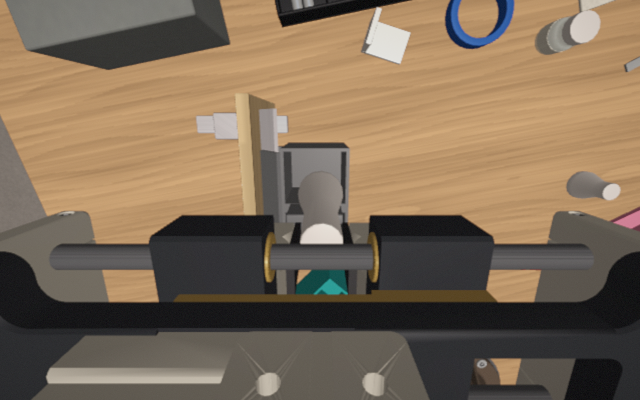

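View pics/s13.png

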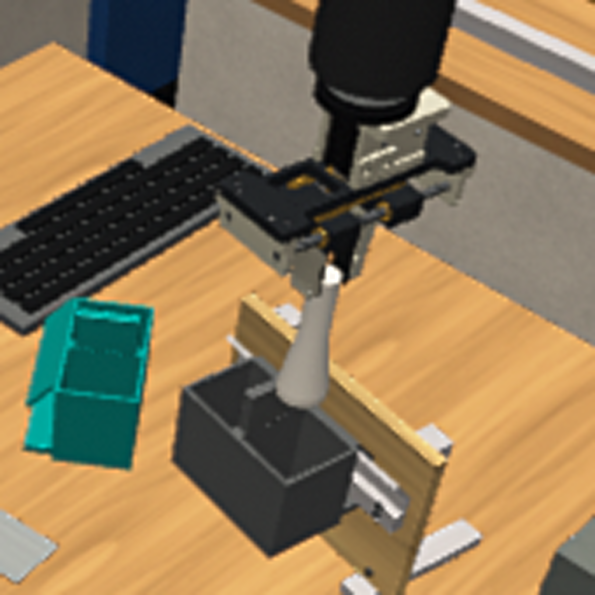

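>>> {"fn": "step_arm", "kwargs": {"plan": "2 0.14 -0.7 0 0 0 0; 2 0 0 1 0 0 0; 2 0 0 2 0 0 0; 2 0 0 2 0 0 0; 2 0 0 2 0 0 0; 2 0 0 2 0 0 0; 2 0 0 2 0 0 0; 2 0 0 1.5 0 0 0; 2 0 0 1 0 0 0; 2 0 0 0.5 0 0 0; 2 0 0 0 0 0 0; 2 0 0 0 0 0 0"}}

```text
clock: 22.23
tool_pos: [0.596, 0.2028, 0.2005]
orientation: [179.9, -0.0, -10.7]
force: [0.6, -0.5, -1.6]
opening: 0.0245
```

Run:
```python
from h import *
np.set_printoptions(precision=4,suppress=True)
o=telemetry.get_obs();print(o["tool_pos"],o["orientation"],o["opening"],o["force"])
s=snapshot("scene");cv2.imwrite("pics/s14.png",cv2.resize(s[70:190,340:460],None,fx=5,fy=5,interpolation=cv2.INTER_CUBIC))
```

```text
[0.596  0.2028 0.2005] [179.9142  -0.0392 -10.7019] 0.02454055223370867 [ 0.6225 -0.4581 -1.5822]
```

View pics/s14.png

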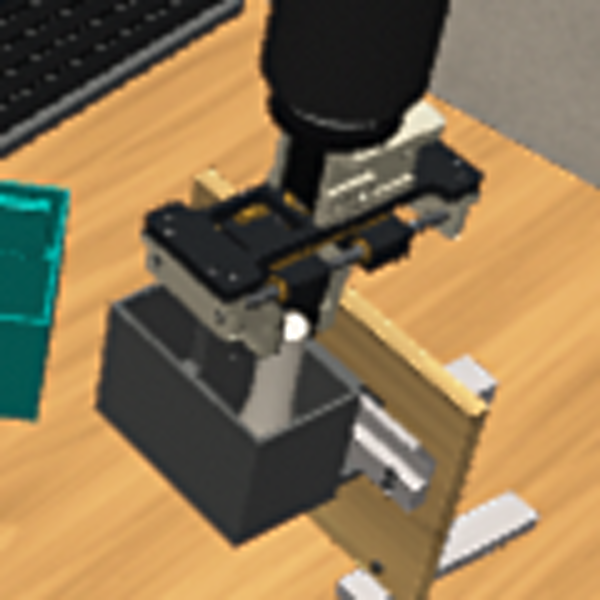

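>>> {"fn": "step_arm", "kwargs": {"plan": "2 0 0 0.5 0 0 0; 2 0 0 0.5 0 0 0; 2 0 0 0.2 0 0 0; 2 0 0 0 0 0 0"}}

```text
clock: 22.62
tool_pos: [0.5952, 0.2027, 0.1872]
orientation: [179.9, 0.0, -10.7]
force: [0.0, -0.4, -1.1]
opening: 0.0245
```

>>> {"fn": "step_arm", "kwargs": {"plan": "2 0 0 0.15 0 0 0; 2 0 0 0 0 0 0"}}

```text
clock: 22.78
tool_pos: [0.5956, 0.2029, 0.1862]
orientation: [179.9, 0.0, -10.7]
force: [0.5, 0.2, -1.3]
opening: 0.0242
```

>>> {"fn": "step_arm", "kwargs": {"plan": "2 0 0 0.15 0 0 0; 2 0 0 0 0 0 0"}}

```text
clock: 22.95
tool_pos: [0.5958, 0.203, 0.185]
orientation: [179.9, -0.0, -10.7]
force: [-0.4, 0.3, -1.1]
opening: 0.0245
```

>>> {"fn": "step_arm", "kwargs": {"plan": "2 0 0 0.12 0 0 0; 2 0 0 0 0 0 0; 2 0 0 0 0 0 0"}}

```text
clock: 23.2
tool_pos: [0.5964, 0.2031, 0.1849]
orientation: [180.0, -0.1, -10.7]
force: [-0.0, 0.7, 5.2]
opening: 0.0246
```

>>> {"fn": "step_arm", "kwargs": {"plan": "3.1 0 0 0 0 0 0; 3.1 0 0 0 0 0 0; 3.1 0 0 0 0 0 0; 3.1 0 0 0 0 0 0; 3.1 0 0 0 0 0 0"}}

```text
clock: 23.62
tool_pos: [0.5954, 0.2028, 0.1833]
orientation: [179.9, 0.0, -10.7]
force: [-0.3, -0.3, 0.7]
opening: 0.031
```

Run:
```python
from h import *
np.set_printoptions(precision=4,suppress=True)
o=telemetry.get_obs();print(o["tool_pos"],o["opening"],o["force"])
w=snapshot("wrist");cv2.imwrite("pics/w15.png",w)
```

```text
[0.5954 0.2028 0.1833] 0.031023050882367398 [-0.3178 -0.262   0.676 ]
```

View pics/w15.png

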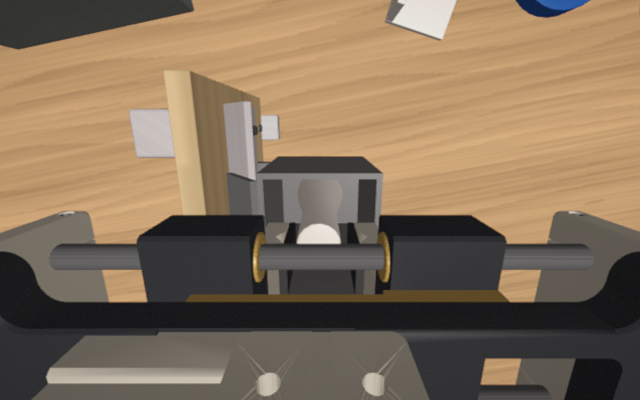

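>>> {"fn": "step_arm", "kwargs": {"plan": "3.1 0 0 -0.5 0 0 0; 3.2 0 0 -1 0 0 0; 4.5 0 0 -1 0 0 0; 5 0 0 -1.5 0 0 0; 5 0 0 -2.5 0 0 0; 5 0 0 -3 0 0 0; 5 0 0 -3 0 0 0; 5 0 0 -3 0 0 0; 5 -2 0 -1 0 0 0; 5 -3 0 0 0 0 0; 5 -1 0 0 0 0 0; 5 0 0 0 0 0 0"}}

```text
clock: 24.67
tool_pos: [0.5352, 0.2146, 0.3512]
orientation: [-179.9, -0.1, -10.6]
force: [0.5, 0.5, -0.3]
opening: 0.0502
```

Run:
```python
from h import *
np.set_printoptions(precision=4,suppress=True)
o=telemetry.get_obs();print(o["tool_pos"],o["orientation"],o["opening"],o["force"])
w=snapshot("wrist");cv2.imwrite("pics/w16.png",w)
s=snapshot("scene");cv2.imwrite("pics/s16f.png",s);cv2.imwrite("pics/s16.png",cv2.resize(s[80:180,340:450],None,fx=6,fy=6,interpolation=cv2.INTER_CUBIC))
```

```text
[0.5352 0.2146 0.3512] [-179.9374   -0.1217  -10.605 ] 0.05017540276761703 [ 0.4888  0.5049 -0.3202]
```

View pics/s16.png

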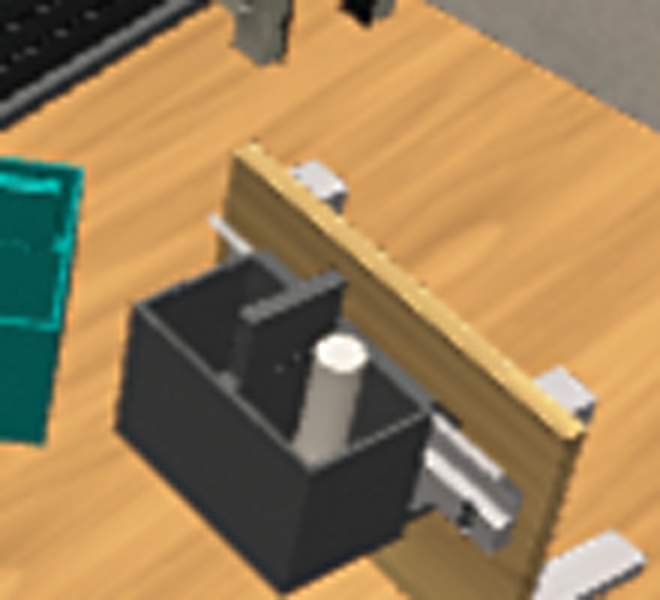

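View pics/w16.png

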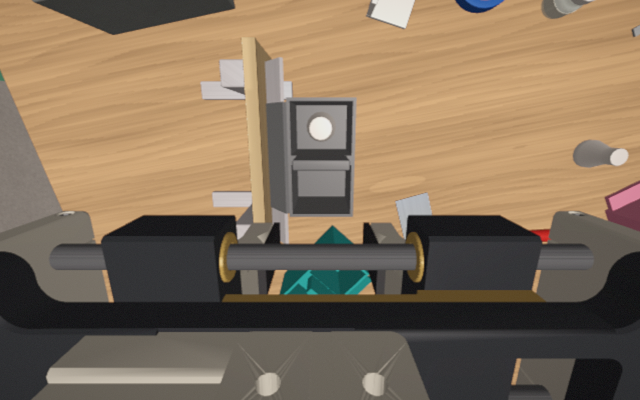

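View pics/s16f.png

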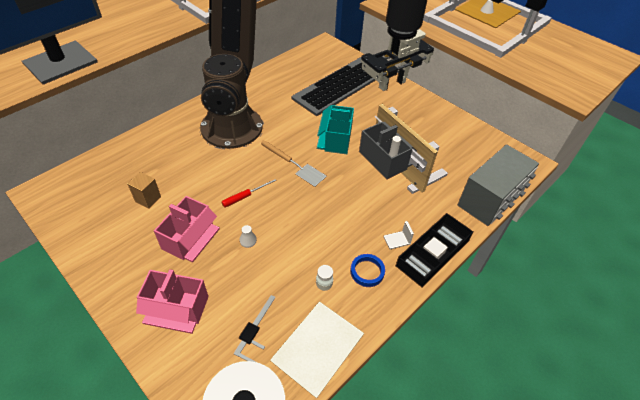

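The scene crop shows the bin still hanging home, in the same place as before the print went in. The print is upright in the compartment on the far side of the fin, with its top at (320,128) in the wrist view. The other things on the bench are unmoved and the gripper is clear, so I hand the job in.

Run:
```python
from plant import workorder
print(workorder.close_job())
```

```text
the job is handed in; nothing more can be done
None
```

The grey bin is hanging on the cleat and the taller print is standing in it. I handed the job in at about 25 s of the 64 s allowed, and hand-in reported no verdict.

**Bin:** I tilted it about 0.36 rad and lowered its strip into the groove, reaching a computed edge height of about 158 mm at first contact. I then swung the foot in under the stop bar, pressed it home lightly (under 15 N) and let go. At release the computed tilt was under 0.01 rad, with the strip edge and foot within about 2 mm of the panel face. It did not visibly move when the fingers opened.

**Print:** I gripped it by the neck and set it down foot first, to a light contact of about 5 N, in the bin's -y compartment. It stayed upright when I let go.

**Last checks:** The final pictures show the bin unmoved and the print upright and about centred in its compartment. The stub, tape, jar and bracket look to be where they were, judged by eye, and the fingers are well clear.

**Disagreements:**
- The camera views differed by up to about 3 mm on where the panel, the cleat and the print were; I used averages.
- On the first tilt the bin looked about 0.03 rad less tilted than the tool, so I added 2 degrees.

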